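Lock up the cash boxes by feel

ROBOT

A 6-joint arm with a two-finger parallel gripper is mounted at the origin on the work surface. World frame = base frame: x ahead of the robot, y to its left, z up, the work surface at z = 0. Lengths are in mm, angles in degrees, forces in N, time in s.
With the tool pointing down it reaches from about 300 to 850 mm from the base axis. Payload 4.2 kg.
Tool frame: the origin (TCP) lies between the finger pads; the fingertips stand 11 mm ahead of it and the grasp point (between the pads) lies 8 mm behind it (env.tips_ahead is the distance from the TCP to the fingertips, in mm); z points along the fingers, y is the line along which they close (so a half turn about z gives the same grasp; the last joint's range is limited). The gripper opens to 91 mm and grips with 3 to 60 N. Pads are 32 mm wide; open, the fingers measure 118 mm over their backs; the gripper's body (76 mm by 178 mm) begins 60 mm behind the grasp point.
Start: joints at [70.989, 18.312, 89.639, -0, 72.044, -1.146], TCP at [176.396, 547.29, 224.976] pointing down, gripper open.
Joint ranges: [-177.97, 177.97], [-48.28, 115.42], [12.27, 149.76], [-77.06, 257.06], [2.81, 150.46], [-146.56, 146.56]. Speed limits (degrees/s): [147.25, 147.25, 180, 180, 180, 180].

INTERFACE

Orientations are given as [roll, pitch, yaw] about the fixed x, y, z axes, in that order (R = Rz(yaw) Ry(pitch) Rx(roll)).
In Python, from workcell import env, cams gives the robot as it stands.
- The arm moves only by the tool step_arm, never from a script. Its arguments are lists of equal length, an entry for each row: "linear": the shift along the tool's x, y, z in units of 30 cm (1.0 is 30 cm), a list of three; "turn": the turn about the tool's z in units of 360 degrees (1.0 is 360 degrees). In form: {"linear": [[tx, ty, tz], ...], "turn": [turn, ...]}. A call has 1 to 20 rows; each row is the pose to reach, as a shift and turn from the pose commanded when the call began, along the tool's axes at that moment, turning the shorter way round; what a row does not reach only later rows make up. A row lasts 1/8 s, in which the tool goes at most 62.5 mm and 10.7 degrees, less where a joint would pass 70% of its speed; a pose out of reach is approached as far as the arm can. A call with a number of a shift or a turn outside -1 to 1 is refused whole. A call with a gripper value outside its range is refused whole. "fingers" is the closure, from -1 (fully open) to 1 (shut), so that 0 is half open, set as the call begins (left out, the last holds). The fingers move at their own pace and stop on an object; "force" is the grip in N (left out, the last holds). Time passes only in rows, so rows that repeat a pose let the fingers close. It gives the time, the measured TCP pose, the force, the opening and the grip force at its end, in the units of the state.
- env.state(): the state, without advancing time (a new reading comes with each control period).
- cams.grab_frame(name): name is "scene" or "top" or "wrist"; returns a dict with "color" (420x560x3 uint8, blue, green, red), "fx", "fy", "cx", "cy" (pixels), "extrinsics" (4x4, takes a point from camera to world coordinates); the wrist camera has in their place "tool_from_camera" (4x4, takes a point from camera to tool coordinates, whose origin is the TCP and whose axes are the flange's). Camera axes: x right, y down, z forward; pixel columns grow to the right and rows downward; lengths in mm; the calibration is good to about 2 mm. A picture is of the moment at which its call begins: read the wrist's pose just before it. There is no depth.
- env.job_done(): hands the job in; it is judged then, once.
The state is a dict: "time_s": time; "qpos": joint angles; "qvel": joint speeds; "effort": joint torques, N m; "ee_pos": TCP position; "ee_rot": TCP orientation; "force": force on the tool from outside, world axes, zero at the start; "torque": the same for the moment, N m; "gripper_width": finger opening in mm; "gripper_force": force on a finger pad.
Only numpy, scipy, OpenCV 4.12 (cv2) and the standard library are available. Lean on these libraries where they do the work, as an engineer would, in place of code of your own. Each camera call takes 0.05 s, during which the arm holds its last target. There are 200 camera calls.

TASK

Lock up for the night: make sure that the push-push lock on each of the three cash boxes is locked. Any that is already locked must not be unlocked, even for a moment; the caps look and stand the same either way, so only a gentle touch tells which is which. Leave the other things on the desk alone.

Things in the scene. Friction and masses are not known exactly. Their poses are not given: they have to be found in the camera images.
- box_a: One of three identical closed grey steel cash boxes, 156 x 116 mm, 80 mm high, fixed, a 12 mm high steel handle across the rear of the lid, a round black lock cap near the front. Origin: centre of its underside; x from cap end to handle end, z up. At the start at least one box is locked and at least one is not; which is unknown. A touch of 2.5 to 3.5 N finds the plunger without moving it.
- a_captop (a point): Centre of the top face of the lock cap of box_a at rest (a fixed point, 35 mm from the box's centre towards its -x end, 104 mm above the desk). Cap 44 mm across, 24 mm proud of the lid, pushed straight down, solid stop 19 mm down. A weak spring (0.6 to 1.4 N) lifts every cap to this height, locked or not; the lock's plunger is hidden below it. (Same for all three.)
- box_b: One of three identical closed grey steel cash boxes, 156 x 116 mm, 80 mm high, fixed, a 12 mm high steel handle across the rear of the lid, a round black lock cap near the front. Origin: centre of its underside; x from cap end to handle end, z up. To lock: push an unlocked cap to its stop (18 mm at least), let it rise.
- b_captop (a point): Centre of the top face of the lock cap of box_b at rest (a fixed point, 35 mm from the box's centre towards its -x end, 104 mm above the desk). Cap 44 mm across, 24 mm proud of the lid, pushed straight down, solid stop 19 mm down. UNLOCKED: the cap sinks loosely for 3 mm, then meets the plunger, which resists with 5 N, up to 7 N further down. (Same for all three.)
- box_c: One of three identical closed grey steel cash boxes, 156 x 116 mm, 80 mm high, fixed, a 12 mm high steel handle across the rear of the lid, a round black lock cap near the front. Origin: centre of its underside; x from cap end to handle end, z up. Pushing a LOCKED cap 2 mm past where it meets the plunger unlocks it.
- c_captop (a point): Centre of the top face of the lock cap of box_c at rest (a fixed point, 35 mm from the box's centre towards its -x end, 104 mm above the desk). Cap 44 mm across, 24 mm proud of the lid, pushed straight down, solid stop 19 mm down. LOCKED: the plunger stays 11 mm down, so the cap sinks loosely for 14 mm, then meets it (6 N). (Same for all three.)
- stapler: Black desk stapler, 150 x 36 x 48 mm, loose, not to be moved. Origin: centre of its underside.
- calculator: Grey desk calculator, 150 x 100 x 20 mm, loose, not to be moved. Origin: centre of its underside.
- stone: Round grey-white stone paperweight, 84 mm across, 34 mm high, loose, not to be moved. Origin: centre of its underside.
Things that resemble listed ones, but are neither listed nor needed, are in the scene too. Leave any red look-alike of the box_b alone. What is shaped like the box_c but pink is not meant.

How it is judged (in metres and radians):
At the end, for the whole second after the job is handed in: Every box is locked: its hidden plunger (joint *_lock) is latched 9.5 to 12.8 mm down, with the latch pin (*_pin) caught, and its cap (*_cap) is back within 2 mm of rest. No lock was ever clicked open; stapler, calculator and stone each moved at most 20 mm (value of joint a_lock between 0.0095 and 0.0128 m and value of joint each of a_pin, b_pin, c_pin below -0.002 m and value of joint each of a_cap, b_cap, c_cap below 0.002 m and value of joint b_lock between 0.0095 and 0.0128 m and value of joint c_lock between 0.0095 and 0.0128 m); the robot touches nothing.
It fails at once if a lock is clicked out of its locked position ((value of joint a_lock above 0.0131 m and value of joint a_pin above -0.0013 m) or (value of joint b_lock above 0.0131 m and value of joint b_pin above -0.0013 m) or (value of joint c_lock above 0.0131 m and value of joint c_pin above -0.0013 m)).
It fails at once if the stapler, calculator or stone is moved by more than 20 mm (distance of any of stapler, calculator, stone from where it was at the start of the episode above 0.02 m).
It also fails if it takes over 54 s, if anything falls off the work surface, if the arm or the gripper's body presses on something with over 40 N, if the wrist force passes 120 N, or if a joint passes its speed limit or range.

## Working session

There is one attempt and no reset: what is moved stays moved. The work goes in short steps, Python scripts to look and compute and a tool call to move; the robot and the scene stay as the last step left them, time stands still between calls to the robot, and variables do not carry over. Pictures are saved under pics/ and viewed, at most 10 in all, crops included, and the job is handed in when it is done.

Besides the shell and the picture viewer there is one more tool, called after "Request:" by a JSON object that holds its "api" and its "payload", one argument or row to a line. step_arm: Moves the arm, as the interface text tells. Its arguments: {"type":"object","properties":{"linear":{"type":"array"},"turn":{"type":"array"},"fingers":{"type":"number"},"force":{"type":"number"}},"required":["linear","turn"]}

```bash
mkdir -p pics; python3 - <<'E'
from workcell import env, cams
import cv2, numpy as np
s=env.state(); print(s)
for n in ("top","scene"):
    f=cams.grab_frame(n); cv2.imwrite(f"pics/{n}0.png",f["color"]); print(n,f["fx"],f["cx"],f["cy"],np.round(f["extrinsics"],3).tolist())
    np.savez(f"{n}0.npz",**{k:np.array(v) for k,v in f.items()})
E
```

```text
{'time_s': 0.0, 'qpos': array([ 7.09894984e+01,  1.83529687e+01,  8.97056268e+01, -1.60776905e-03,
        7.20436598e+01, -1.14645397e+00]), 'qvel': array([ 0.05106843, -0.00497222, -0.00901685, -0.01458184,  0.02851959,
        0.087512  ]), 'effort': array([-2.04938013e-03, -4.12467742e+01, -2.31966573e+01,  7.28021446e-02,
        4.57935117e-02, -1.47830319e-04]), 'ee_pos': array([176.24375341, 546.82189245, 224.11223404]), 'ee_rot': array([-1.79897735e+02, -5.17663677e-04,  1.62136449e+02]), 'force': array([0.98791486, 0.58845191, 0.22046514]), 'torque': array([0.02459515, 0.0439982 , 0.01923194]), 'gripper_force': 0.0, 'gripper_width': 91.06866082294226}
top 400.106764437908 285.3788404045893 204.27573030918435 [[-0.006, -0.997, 0.08, 429.771], [-1.0, 0.006, 0.008, 12.525], [-0.008, -0.08, -0.997, 887.32], [0.0, 0.0, 0.0, 1.0]]
scene 438.82702892759505 273.95464433803994 212.66117409333654 [[0.724, 0.456, -0.518, 1009.328], [0.69, -0.481, 0.541, -516.9], [-0.003, -0.749, -0.663, 754.805], [0.0, 0.0, 0.0, 1.0]]
```

View pics/top0.png

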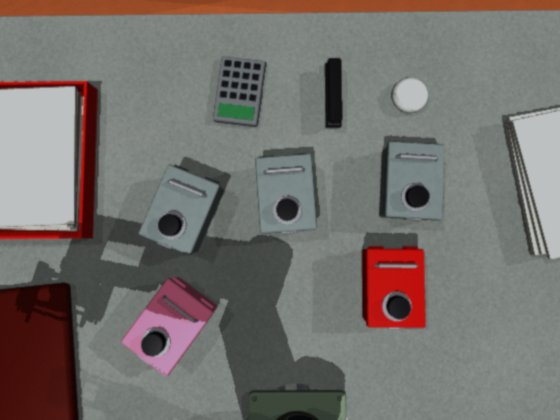

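View pics/scene0.png

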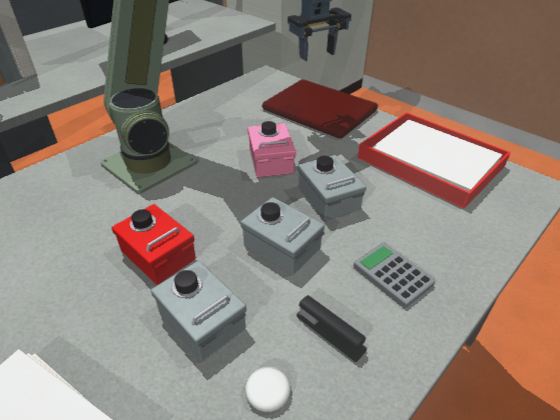

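The top view shows the grey boxes' caps near pixels (171,224), (287,209) and (417,196). Pink (153,344) and red (398,307) are look-alikes. The scene view agrees.

```bash
cat > h.py <<'E'
import numpy as np, cv2
from scipy.spatial.transform import Rotation as R
def caps(img, seeds, r=22):
    m=(img.max(2)<50).astype(np.uint8); out=[]
    n,l,st,c=cv2.connectedComponentsWithStats(m)
    for s in seeds:
        i=min((k for k in range(1,n) if st[k,4]>80), key=lambda k:np.hypot(*(c[k]-s)))
        out.append((c[i],st[i]))
    return out
def ray(px,f,E,z):
    d=E[:3,:3]@np.array([(px[0]-f["cx"])/f["fx"],(px[1]-f["cy"])/f["fy"],1]); o=E[:3,3]
    return o+d*(z-o[2])/d[2]
def shift(s,p):  # tool-axes shift in 30cm units to world point p (TCP)
    return R.from_euler("xyz",s["ee_rot"],degrees=True).inv().apply(np.array(p)-s["ee_pos"])/300
E
python3 - <<'E'
from h import *
for n,seeds in (("top",[(171,224),(287,209),(417,196)]),("scene",[(325,163),(270,211),(187,283)])):
    f=dict(np.load(n+"0.npz"))
    for c,st in caps(f["color"],seeds): print(n,c.round(1),st,ray(c,f,f["extrinsics"],104 if n=="top" else 98).round(1))
from workcell import env
s=env.state(); print(s["ee_pos"],s["ee_rot"],env.tips_ahead)
E
```

```text
top [169.8 224.3] [159 214  23  21 381] [455.  245.7 104. ]
top [286.8 208.8] [277 199  21  21 335] [484.  16. 104.]
top [416.7 195.9] [406 185  23  22 392] [ 507.9 -239.1  104. ]
scene [324.5 166.6] [317 161  16  10  94] [467.3 237.   98. ]
scene [270.4 216.2] [262 211  18  10 105] [498.6   5.2  98. ]
scene [187.2 287.9] [176 279  22  15 142] [ 525.1 -249.3   98. ]
[176.26395734 546.8835943  224.2197837 ] [-1.79912559e+02 -1.08968565e-03  1.62135306e+02] 11.0
```

```bash
python3 - <<'E'
from h import *
from workcell import env
s=env.state()
for p in [(455,246,150)]: print(shift(s,p).round(4))
E
```

```text
[-1.192  -0.6692  0.2484]
```

Request:
{"api": "step_arm", "payload": {
  "linear": [
    [-0.6, -0.335, 0],
    [-0.6, -0.335, 0],
    [-0.6, -0.335, 0],
    [-0.6, -0.335, 0]
  ],
  "turn": [0, 0, 0, 0],
  "fingers": 1,
  "force": 20
}}

```text
time_s: 0.6
ee_pos: [318.3, 394.0, 224.7]
ee_rot: [-179.9, 0.0, 161.9]
force: [-0.5, 0.8, 0.0]
gripper_width: 54.2
gripper_force: 0.0
```

Request:
{"api": "step_arm", "payload": {
  "linear": [
    [-0.59, -0.335, 0],
    [-0.59, -0.335, 0],
    [-0.59, -0.335, 0],
    [-0.59, -0.335, 0.25],
    [-0.59, -0.335, 0.25],
    [-0.59, -0.335, 0.25],
    [-0.59, -0.335, 0.25]
  ],
  "turn": [0, 0, 0, 0, 0, 0, 0]
}}

```text
time_s: 1.48
ee_pos: [455.0, 248.1, 151.7]
ee_rot: [179.9, 0.1, 162.2]
force: [-1.5, -0.5, -0.2]
gripper_width: 0.7
gripper_force: 0.0
```

```bash
python3 - <<'E'
from h import *
from workcell import env,cams
s=env.state(); f=cams.grab_frame("wrist"); cv2.imwrite("pics/w1.png",f["color"])
print(s["time_s"],s["ee_pos"],s["ee_rot"],s["force"],s["gripper_width"],shift(s,(455,246,115)).round(4))
T=f["tool_from_camera"]; print(np.round(T,2).tolist())
E=np.eye(4);E[:3,:3]=R.from_euler("xyz",s["ee_rot"],degrees=True).as_matrix();E[:3,3]=s["ee_pos"];E=E@T
v=np.linalg.inv(E)
for p in [(455,246,104),(455,246,85)]+[tuple(s["ee_pos"]-[0,0,11])]:
    c=v@np.array([*p,1]); print(c[:2]/c[2]*f["fx"]+[f["cx"],f["cy"]])
E
```

```text
1.475 [455.03925983 248.06503358 151.68364276] [1.79853036e+02 1.16165246e-01 1.62228297e+02] [-1.54769218 -0.53279542 -0.226738  ] 0.688137527872446 [-0.0017 -0.0069  0.1223]
[[-0.0, -0.96, -0.28, 77.92], [1.0, -0.0, -0.0, 0.84], [0.0, -0.28, 0.96, -159.47], [0.0, 0.0, 0.0, 1.0]]
[275.0573671  236.20011897]
[275.30383498 227.4889093 ]
[277.71504752 256.95868906]
```

View pics/w1.png

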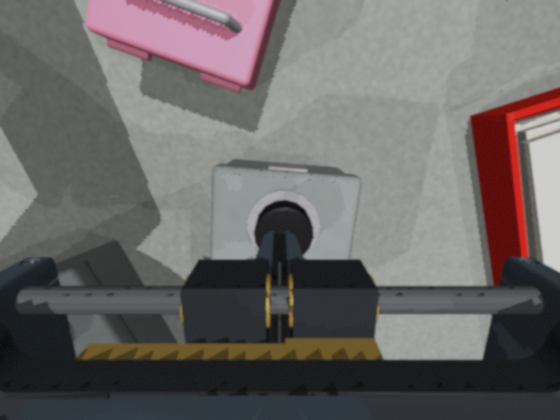

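Wrist view: the grey box's cap is centred near (284,233), about 5 mm to tool +y of where I predicted it, so I'll correct while descending.

Request:
{"api": "step_arm", "payload": {
  "linear": [
    [0.005, 0.009, 0.1],
    [0.005, 0.009, 0.1],
    [0.005, 0.009, 0.1],
    [0.005, 0.009, 0.1]
  ],
  "turn": [0, 0, 0, 0]
}}

```text
time_s: 2.02
ee_pos: [454.6, 250.0, 121.3]
ee_rot: [179.9, 0.1, 162.1]
force: [-0.3, 0.0, -0.3]
gripper_width: 0.6
gripper_force: 0.0
```

Request:
{"api": "step_arm", "payload": {
  "linear": [
    [0, 0, 0.01],
    [0, 0, 0.015],
    [0, 0, 0.02],
    [0, 0, 0.025],
    [0, 0, 0.025]
  ],
  "turn": [0, 0, 0, 0, 0]
}}

```text
time_s: 2.65
ee_pos: [454.0, 249.5, 112.4]
ee_rot: [-180.0, -0.0, 162.1]
force: [0.2, 0.0, -0.1]
gripper_width: 0.3
gripper_force: 0.3
```

Request:
{"api": "step_arm", "payload": {
  "linear": [
    [0, 0, 0.005],
    [0, 0, 0.01],
    [0, 0, 0.01],
    [0, 0, 0.01]
  ],
  "turn": [0, 0, 0, 0]
}}

```text
time_s: 3.15
ee_pos: [454.0, 249.5, 109.6]
ee_rot: [180.0, 0.0, 162.1]
force: [-0.5, -1.0, 4.3]
gripper_width: 0.4
gripper_force: 2.5
```

Request:
{"api": "step_arm", "payload": {
  "linear": [
    [0, 0, 0.003],
    [0, 0, 0.005],
    [0, 0, 0.005],
    [0, 0, 0.005]
  ],
  "turn": [0, 0, 0, 0]
}}

```text
time_s: 3.65
ee_pos: [454.0, 249.5, 108.1]
ee_rot: [180.0, 0.0, 162.1]
force: [-1.6, -1.1, 5.5]
gripper_width: 0.7
gripper_force: 2.6
```

About 5 N at 7 mm of travel means this one is unlocked, so I push it to its stop.

Request:
{"api": "step_arm", "payload": {
  "linear": [
    [0, 0, 0.01],
    [0, 0, 0.02],
    [0, 0, 0.03],
    [0, 0, 0.04],
    [0, 0, 0.044],
    [0, 0, 0.048],
    [0, 0, 0.048],
    [0, 0, 0.048]
  ],
  "turn": [0, 0, 0, 0, 0, 0, 0, 0]
}}

```text
time_s: 4.65
ee_pos: [454.2, 249.6, 96.2]
ee_rot: [179.9, 0.1, 162.1]
force: [-5.7, -3.0, 22.4]
gripper_width: 0.5
gripper_force: 10.8
```

Request:
{"api": "step_arm", "payload": {
  "linear": [
    [0, 0, -0.02],
    [0, 0, -0.04],
    [0, 0, -0.08],
    [0, 0, -0.08],
    [0, 0, -0.08]
  ],
  "turn": [0, 0, 0, 0, 0]
}}

```text
time_s: 5.28
ee_pos: [453.7, 249.4, 117.3]
ee_rot: [-180.0, -0.0, 162.1]
force: [0.1, -0.1, -0.3]
gripper_width: 0.4
gripper_force: 0.0
```

Request:
{"api": "step_arm", "payload": {
  "linear": [
    [0, 0, 0.01],
    [0, 0, 0.02],
    [0, 0, 0.03],
    [0, 0, 0.036],
    [0, 0, 0.036],
    [0, 0, 0.036]
  ],
  "turn": [0, 0, 0, 0, 0, 0]
}}

```text
time_s: 6.02
ee_pos: [453.8, 249.5, 106.8]
ee_rot: [-180.0, -0.0, 162.1]
force: [-0.2, -0.0, 0.1]
gripper_width: 0.6
gripper_force: 0.4
```

Box 1 is now locked. On to the second cap.

Request:
{"api": "step_arm", "payload": {
  "linear": [
    [0, 0, -0.145],
    [0, 0, -0.145],
    [-0.335, -0.71, -0.145],
    [-0.335, -0.71, -0.145],
    [-0.335, -0.71, -0.145],
    [-0.335, -0.71, -0.145],
    [-0.335, -0.71, -0.145],
    [-0.335, -0.71, -0.145],
    [-0.335, -0.71, -0.145]
  ],
  "turn": [0, 0, 0, 0, 0, 0, 0, 0, 0]
}}

```text
time_s: 7.15
ee_pos: [483.9, 17.0, 150.0]
ee_rot: [180.0, -0.0, 162.2]
force: [0.5, -0.2, -0.1]
gripper_width: 0.5
gripper_force: 0.0
```

```bash
cat > look.py <<'E'
import sys
from h import *
from workcell import env,cams
p=eval(sys.argv[1]); s=env.state(); f=cams.grab_frame("wrist"); cv2.imwrite(sys.argv[2],f["color"])
print(s["time_s"],s["ee_pos"].round(1),s["ee_rot"].round(1),s["force"].round(1),shift(s,(*p,121)).round(4))
E=np.eye(4);E[:3,:3]=R.from_euler("xyz",s["ee_rot"],degrees=True).as_matrix();E[:3,3]=s["ee_pos"];E=E@f["tool_from_camera"]
c=np.linalg.inv(E)@np.array([*p,104,1]); print(c[:2]/c[2]*f["fx"]+[f["cx"],f["cy"]],f["fx"]/c[2])
E
python3 look.py "(484,16)" pics/w2.png
```

```text
7.15 [483.9  17.  150. ] [180.   -0.  162.2] [ 0.5 -0.2 -0.1] [-0.0013 -0.0033  0.0965]
[276.59587158 236.94247632] 1.4007074578849534
```

View pics/w2.png

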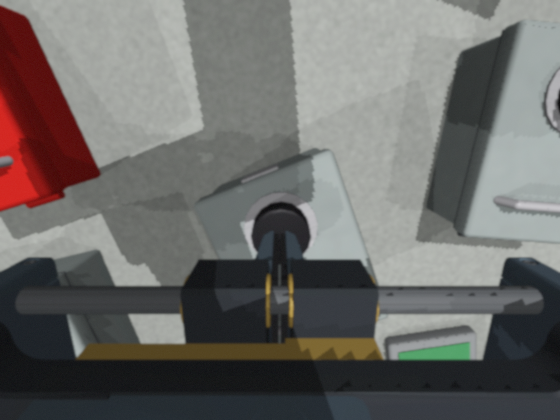

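The wrist view shows cap 2 centred near (281,232), about 3 mm off. I'll correct and descend.

Request:
{"api": "step_arm", "payload": {
  "linear": [
    [0.005, 0.006, 0.096],
    [0.005, 0.006, 0.096],
    [0.005, 0.006, 0.096],
    [0.005, 0.006, 0.096]
  ],
  "turn": [0, 0, 0, 0]
}}

```text
time_s: 7.7
ee_pos: [484.1, 18.3, 122.4]
ee_rot: [180.0, 0.1, 162.2]
force: [-0.1, 0.0, 0.0]
gripper_width: 0.4
gripper_force: 0.0
```

Request:
{"api": "step_arm", "payload": {
  "linear": [
    [0, 0, 0.01],
    [0, 0, 0.02],
    [0, 0, 0.03],
    [0, 0, 0.035],
    [0, 0, 0.038],
    [0, 0, 0.038],
    [0, 0, 0.038]
  ],
  "turn": [0, 0, 0, 0, 0, 0, 0]
}}

```text
time_s: 8.57
ee_pos: [483.4, 18.1, 110.1]
ee_rot: [180.0, 0.0, 162.1]
force: [-0.6, -0.3, 0.6]
gripper_width: 0.3
gripper_force: 0.3
```

Request:
{"api": "step_arm", "payload": {
  "linear": [
    [0, 0, 0.005],
    [0, 0, 0.01],
    [0, 0, 0.011],
    [0, 0, 0.011]
  ],
  "turn": [0, 0, 0, 0]
}}

```text
time_s: 9.07
ee_pos: [483.4, 18.1, 106.7]
ee_rot: [180.0, 0.0, 162.1]
force: [0.1, 0.5, 0.5]
gripper_width: 0.7
gripper_force: 0.4
```

Cap 2 gives no resistance at 8 mm, so it is already locked. Next is the third.

Request:
{"api": "step_arm", "payload": {
  "linear": [
    [0, 0, -0.145],
    [0, 0, -0.145],
    [-0.34, -0.784, -0.145],
    [-0.34, -0.784, -0.145],
    [-0.34, -0.784, -0.145],
    [-0.34, -0.784, -0.145],
    [-0.34, -0.784, -0.145],
    [-0.34, -0.784, -0.145],
    [-0.34, -0.784, -0.145],
    [-0.34, -0.784, -0.145]
  ],
  "turn": [0, 0, 0, 0, 0, 0, 0, 0, 0, 0]
}}

```text
time_s: 10.32
ee_pos: [508.2, -235.6, 150.2]
ee_rot: [180.0, -0.0, 162.2]
force: [-1.4, -0.7, 0.9]
gripper_width: 0.6
gripper_force: 0.0
```

```bash
python3 look.py "(508,-239)" pics/w3.png
```

```text
10.325 [ 508.2 -235.6  150.2] [180.   -0.  162.2] [-1.4 -0.7  0.9] [-0.0028 -0.0111  0.0975]
[273.30719505 237.35370078] 1.3982133350464026
```

View pics/w3.png

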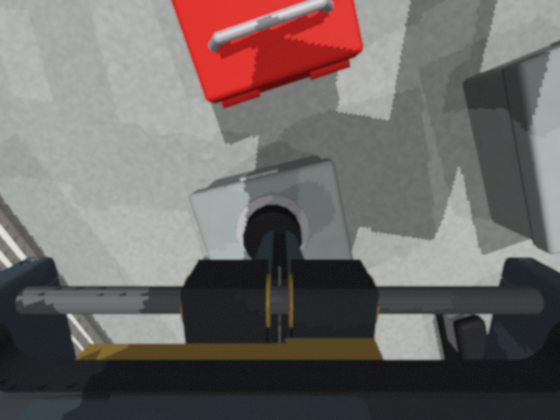

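The wrist view shows cap 3 centred near (272,234), within 3 mm of the prediction. Descending.

Request:
{"api": "step_arm", "payload": {
  "linear": [
    [0.003, -0.013, 0.096],
    [0.003, -0.013, 0.096],
    [0.003, -0.013, 0.096],
    [0.003, -0.013, 0.096]
  ],
  "turn": [0, 0, 0, 0]
}}

```text
time_s: 10.88
ee_pos: [506.9, -240.6, 122.5]
ee_rot: [-180.0, 0.1, 162.2]
force: [0.5, 0.9, 0.0]
gripper_width: 0.3
gripper_force: 0.0
```

Request:
{"api": "step_arm", "payload": {
  "linear": [
    [0, 0, 0.01],
    [0, 0, 0.02],
    [0, 0, 0.03],
    [0, 0, 0.038],
    [0, 0, 0.043],
    [0, 0, 0.047],
    [0, 0, 0.047],
    [0, 0, 0.047]
  ],
  "turn": [0, 0, 0, 0, 0, 0, 0, 0]
}}

```text
time_s: 11.88
ee_pos: [506.3, -240.5, 107.8]
ee_rot: [-180.0, 0.0, 162.1]
force: [-0.7, 0.5, 3.9]
gripper_width: 0.4
gripper_force: 2.6
```

Request:
{"api": "step_arm", "payload": {
  "linear": [
    [0, 0, 0.005],
    [0, 0, 0.006],
    [0, 0, 0.006],
    [0, 0, 0.006]
  ],
  "turn": [0, 0, 0, 0]
}}

```text
time_s: 12.38
ee_pos: [506.3, -240.5, 106.1]
ee_rot: [180.0, 0.0, 162.1]
force: [-1.0, 0.3, 5.2]
gripper_width: 0.6
gripper_force: 2.8
```

Cap 3 is unlocked (5.2 N at 9 mm), so I push it to its stop, raise, and touch again.

Request:
{"api": "step_arm", "payload": {
  "linear": [
    [0, 0, 0.01],
    [0, 0, 0.02],
    [0, 0, 0.03],
    [0, 0, 0.036],
    [0, 0, 0.041],
    [0, 0, 0.041],
    [0, 0, 0.041]
  ],
  "turn": [0, 0, 0, 0, 0, 0, 0]
}}

```text
time_s: 13.25
ee_pos: [506.5, -240.6, 96.2]
ee_rot: [-180.0, 0.1, 162.1]
force: [-5.3, 2.9, 20.0]
gripper_width: 0.2
gripper_force: 9.9
```

Request:
{"api": "step_arm", "payload": {
  "linear": [
    [0, 0, -0.02],
    [0, 0, -0.04],
    [0, 0, -0.08],
    [0, 0, -0.08],
    [0, 0, -0.08]
  ],
  "turn": [0, 0, 0, 0, 0]
}}

```text
time_s: 13.88
ee_pos: [506.1, -240.4, 116.9]
ee_rot: [180.0, -0.0, 162.1]
force: [0.4, -0.5, 0.1]
gripper_width: 0.3
gripper_force: 0.0
```

Request:
{"api": "step_arm", "payload": {
  "linear": [
    [0, 0, 0.01],
    [0, 0, 0.02],
    [0, 0, 0.03],
    [0, 0, 0.036],
    [0, 0, 0.036],
    [0, 0, 0.036]
  ],
  "turn": [0, 0, 0, 0, 0, 0]
}}

```text
time_s: 14.62
ee_pos: [506.2, -240.4, 106.4]
ee_rot: [180.0, -0.0, 162.1]
force: [-0.6, -0.2, 1.8]
gripper_width: 0.5
gripper_force: 0.4
```

Request:
{"api": "step_arm", "payload": {
  "linear": [
    [0, 0, -0.05],
    [0, 0, -0.1],
    [0, 0, -0.2],
    [0, 0, -0.2],
    [0, 0, -0.2],
    [0, 0, -0.2]
  ],
  "turn": [0, 0, 0, 0, 0, 0]
}}

```text
time_s: 15.38
ee_pos: [505.6, -240.1, 165.5]
ee_rot: [180.0, -0.1, 162.1]
force: [-1.0, -0.4, -0.5]
gripper_width: 0.2
gripper_force: 0.0
```

Request:
{"api": "step_arm", "payload": {
  "linear": [
    [0, 0, -0.1],
    [0, 0, -0.1],
    [0, 0, -0.1],
    [0, 0, -0.1]
  ],
  "turn": [0, 0, 0, 0],
  "fingers": 0
}}

```text
time_s: 15.88
ee_pos: [505.6, -240.1, 195.1]
ee_rot: [180.0, -0.1, 162.1]
force: [-0.9, -0.3, -0.0]
gripper_width: 37.8
gripper_force: 0.0
```

```bash
python3 -c "
from workcell import env
print(env.job_done())"
```

```text
the job is handed in; nothing more can be done
None
```

The job is handed in at about 16 s with all three boxes locked by touch: I locked the left and right ones and a re-touch found both loose at 8 mm, the middle one was already locked and was only touched gently, and nothing else on the desk was touched (the hand-in call gave no verdict).

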